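# Seat a tapered arbor and check that its socket rocks free

### The arm

A 6-joint arm with a two-finger parallel gripper is mounted at the origin on the work surface; the furniture and walls round the work are solid. World frame = base frame: x ahead of the robot, y to its left, z up, the work surface at z = 0. Lengths are in m, angles in rad, forces in N, time in s.
With the tool pointing down it reaches from about 0.35 to 0.775 m from the base axis. Payload 5.5 kg.
Tool frame: the origin (TCP) lies midway between the tips of the shut fingers; the grasp point (between the pads) lies 19 mm behind it; z points along the fingers, y is the line along which they close (so a half turn about z gives the same grasp; the last joint's range is limited). The gripper opens to 85 mm and grips with 20 to 120 N. Pads are 22 mm wide; open, the fingers measure 114 mm over their backs; the gripper's body (76 mm by 85 mm) begins 54 mm behind the grasp point. The pads swing forward as they close: fully open they stand 13 mm farther back than shut.
Start: joints at [-1.379, 0.313, 0.046, 1.304, 0, 1.431], TCP at [0.187, -0.544, 0.192] pointing down, gripper open.
Joint ranges: [-2.76, 2.76], [-0.86, 1.69], [-1.03, 1.26], [-2.2, 2.34], [-1.47, 1.5], [-3.14, 3.14]. Speed limits (rad/s): [2.57, 2.57, 3.14, 3.14, 3.14, 3.14].

### API

Orientations are given as a unit quaternion [w, x, y, z].
In Python, from workcell import telemetry, imaging, env gives the robot as it stands. The module is installed in compiled form; this text tells all that it offers.
- The arm moves only by the tool step_arm, never from a script. Its argument "moves" is a list of rows, each a list of 3 entries, a list of its own where there are three numbers: the shift along the tool's x, y, z in mm, then the turn, a rotation vector about the tool's x, y, z in rad, then the finger opening in mm, from 0 to 85.4. A call has 1 to 8 rows; each row is the pose to reach, as a shift and turn from the pose commanded when the call began, along the tool's axes at that moment; what a row does not reach only later rows make up. A row lasts 1/12 s, in which the tool goes at most 41.7 mm and 7.16 degrees, less where a joint would pass 70% of its speed; a pose out of reach is approached as far as the arm can. A call with a gripper value outside its range is refused whole. The fingers move at their own pace and stop on an object; "grip_force" is the grip in N (left out, the last holds). Time passes only in rows, so rows that repeat a pose let the fingers close. It gives the time, the measured TCP pose, the force, the opening and the grip force at its end, in the units of the state.
- telemetry.get_state(): the state, without advancing time (a new reading comes with each control period).
- imaging.read_camera(name): name is "scene" or "top" or "wrist"; returns the picture (420x560x3 uint8, red, green, blue); there is no depth.
- imaging.camera_params(name): a dict with "camera_matrix" (3x3 intrinsics, pixels), "pose" (4x4, takes a point from camera to world coordinates). Camera axes: x right, y up, looking along -z (the intrinsics and any distortion apply to the point x, -y, -z); pixel columns grow to the right and rows downward; lengths in m; the calibration is good to about 2 mm. A picture is of the moment at which its call begins: read the wrist's pose just before it. camera_params takes no time and is no camera call; for the wrist camera it gives the pose at the moment of the call.
- env.hand_in(): hands the job in; it is judged then, once.
The state is a dict: "clock": time; "joint_pos": joint angles; "qvel": joint speeds; "tau": joint torques, N m; "tcp_pos": TCP position; "orientation": TCP orientation; "wrist_force": force on the tool from outside, world axes, zero at the start; "ft_torque": the same for the moment, N m; "finger_gap": finger opening in m; "grip_force": force on a finger pad.
Only numpy, scipy, OpenCV 4.12 (cv2) and the standard library are available. Lean on these libraries where they do the work, as an engineer would, in place of code of your own. Each camera call takes 0.05 s, during which the arm holds its last target. There are 200 camera calls.

### The job

Take the tall, slim tapered arbor out of the wooden rack and press it point down fully home into the tapered cup of the rocking stand: hold a firm push of about 15 newtons for half a second. Then, with the arbor kept seated in the cup, rock it gently until it meets its stop, first towards the side with the black knob and then to the other side; never push it down with more than 25 newtons, nor sideways with more than about 15. Let go of it so that it stays in the cup, upright and at rest, and leave the other holder where it is.

Things in the scene. Friction and masses are not known exactly. Their poses are not given: they have to be found in the camera images.
- arbor: Steel arbor, 108 mm tall, 0.2 to 0.5 kg, round about its z axis. Origin: centre of the taper's small end, z up. Taper radius 9 mm at z = 0 to 19 mm at z = 40 mm; collar of radius 25 mm at z = 44 to 52 mm; grip post of radius 13 mm (26 mm across) at z = 52 to 108 mm, the top. It starts in a hole of the rack, collar resting on the rack's top, with about 2.5 mm of play all round.
- spare: The other holder, in the rack's other hole: same collar, but a short stout head (36 mm across, its top 26 mm above the collar) and a straight shank. Not to be used. Origin: centre of the shank's lower end.
- rack: Wooden block 180 x 80 x 55 mm fixed to the bench, two holes of 43 mm diameter on its long axis (its x), 45 mm either side of the centre. Origin: centre of its underside. Either holder may be in either hole.
- stand: Rocking stand, fixed to the bench: steel base plate 130 x 120 x 12 mm; origin at the centre of its underside, z up. The cup's axis is upright over the origin at rest. The cup hangs on trunnions between two cheeks at +y and -y (outer faces 84 mm apart, tops 12 mm above the trunnion axis) and rocks about an axis parallel to the stand's y.
- stand_knob (a point): Point on the stand's -x side, 45 mm from its axis and 18 mm up, at or below the black knob's stem. The knob's column sets the trunnion axis anywhere from 60 to 84 mm above the bench; this setting differs each run and is not reported: the seat must be found by feel. The column does not move in use.
- rock (a joint): Rocking angle of the cup, rad: 0 upright, positive = top leans to the knob side (stand's -x). Centring spring 0.6 N m/rad, hard stops at +0.22 and -0.22. Cup rim 17 mm above the trunnion axis, opening 37 mm; a seated arbor has its origin about 21 mm below that axis.
- cup (a joint): How far the sprung cup has sunk along its axis, m: 0 = up, 0.005 at most. It starts to sink at about 4 N (the arbor's own weight counts), then 1 mm for each further 6 N: 10 N = 1 mm, 15 N = 1.8 mm, 25 N = 3.5 mm.
Not all that is in view belongs to the job. Leave any pink look-alike of the arbor alone.

How it is judged:
On the way, in this order (a step that is already met when the one before it is completed fails the run):
1. the arbor is pressed into the cup, upright and centred, with at least 10 N, so that the cup sinks 1 mm (value of joint cup above 0.001 m and contact force between arbor and stand above 1 N and horizontal distance between arbor and stand below 0.004 m and angle between arbor's own z axis and vertical below 0.08 rad), for 0.3 s.
2. the seated arbor is rocked to the stop on the knob side (value of joint rock above 0.18 rad and angle between arbor's own z axis and vertical above 0.14 rad and contact force between arbor and stand above 1 N), for 0.1 s.
3. the seated arbor is rocked to the stop on the other side (value of joint rock below -0.18 rad and angle between arbor's own z axis and vertical above 0.14 rad and contact force between arbor and stand above 1 N), for 0.1 s.
At the end, for the whole second after the job is handed in: The arbor stands by itself in the stand's cup, its small end within 4 mm of the stand's axis, upright within 0.07 rad, the cup within 0.06 rad of upright, resting on the stand and at rest (horizontal distance between arbor and stand below 0.004 m and angle between arbor's own z axis and vertical below 0.07 rad and value of joint rock between -0.06 and 0.06 rad and contact force between arbor and stand above 1 N and linear speed of arbor below 0.02 m/s); the robot touches nothing.
It fails at once if the cup is pushed down 3.5 mm, that is with more than 25 N (value of joint cup above 0.0035 m).
It fails at once if the arbor is forced sideways in the cup: the sum of the contact forces round the taper passes 130 N (about 20 N sideways at the grip post) (contact force between arbor and stand above 130 N).
It fails at once if the other holder is moved more than 15 mm (distance of spare from where it was at the start of the episode above 0.015 m).
It also fails if it takes over 64 s, if anything falls off the work surface, if the arm or the gripper's body presses on something with over 40 N, if the wrist force passes 120 N, or if a joint passes its speed limit or range.

## Working session

There is one attempt and no reset: what is moved stays moved. The work goes in short steps, Python scripts to look and compute and a tool call to move; the robot and the scene stay as the last step left them, time stands still between calls to the robot, and variables do not carry over. Pictures are saved under pics/ and viewed, at most 10 in all, crops included, and the job is handed in when it is done.

Besides the shell and the picture viewer there is one more tool, called after "Call:" as name(argument=value, ...), one argument or row to a line, values as JSON. step_arm: Moves the arm, as the interface text tells. Its arguments: {"type":"object","properties":{"moves":{"type":"array"},"grip_force":{"type":"number"}},"required":["moves"]}

```bash
mkdir -p pics
cat > h.py <<'E'
import numpy as np, cv2
from workcell import telemetry, imaging, env
from scipy.spatial.transform import Rotation as R
def snap(n,f):
    P=imaging.camera_params(n); im=imaging.read_camera(n); cv2.imwrite(f'pics/{f}.png',im[:,:,::-1]); return im,P
def ray(P,uv,z):
    K=np.array(P['camera_matrix']);T=np.array(P['pose'])
    d=np.linalg.inv(K)@[uv[0],uv[1],1]; d=T[:3,:3]@(d*[1,-1,-1]); o=T[:3,3]
    return o+d*(z-o[2])/d[2]
def proj(P,X):
    K=np.array(P['camera_matrix']);T=np.array(P['pose'])
    c=T[:3,:3].T@(np.array(X)-T[:3,3]); p=K@(c*[1,-1,-1]); return p[:2]/p[2]
def rot():
    s=telemetry.get_state();q=s['orientation'];return R.from_quat([*q[1:],q[0]]),np.array(s['tcp_pos']),s
E
python3 - <<'E'
from h import *
a,P=snap('scene','s0');b,Q=snap('top','t0')
np.set_printoptions(precision=4,suppress=True)
for p in(P,Q):print(p)
r,t,s=rot();print(r.as_matrix(),s)
E
```

```text
{'camera_matrix': array([[466.4852,   0.    , 274.663 ],
       [  0.    , 466.4852, 210.5077],
       [  0.    ,   0.    ,   1.    ]]), 'pose': array([[ 0.8726,  0.2667, -0.4091,  0.2465],
       [-0.4881,  0.4497, -0.748 , -0.6826],
       [-0.0155,  0.8524,  0.5226,  0.5123],
       [ 0.    ,  0.    ,  0.    ,  1.    ]])}
{'camera_matrix': array([[489.8369,   0.    , 278.8243],
       [  0.    , 489.8369, 201.6974],
       [  0.    ,   0.    ,   1.    ]]), 'pose': array([[-0.0011,  0.9841, -0.1778,  0.4316],
       [-1.    , -0.0013, -0.0007, -0.0446],
       [-0.0009,  0.1778,  0.9841,  0.9165],
       [ 0.    ,  0.    ,  0.    ,  1.    ]])}
[[ 0.9455  0.3257 -0.0003]
 [ 0.3257 -0.9455  0.0016]
 [ 0.0002 -0.0016 -1.    ]] {'clock': 0.1, 'joint_pos': array([-1.3786,  0.3139,  0.0451,  1.3036, -0.    ,  1.4312]), 'qvel': array([ 0.0016, -0.0016,  0.004 , -0.0024, -0.0003,  0.0005]), 'tau': array([  0.0023, -48.1726,  29.9245,   0.0127,  -0.0001,  -0.    ]), 'tcp_pos': array([ 0.1872, -0.5431,  0.1914]), 'orientation': array([-0.0008,  0.9863,  0.1651, -0.    ]), 'wrist_force': array([-0.5072,  0.1787, -0.549 ]), 'ft_torque': array([ 0.0096,  0.002 , -0.0259]), 'grip_force': 0.0, 'finger_gap': 0.08555952813328518}
```

View pics/s0.png

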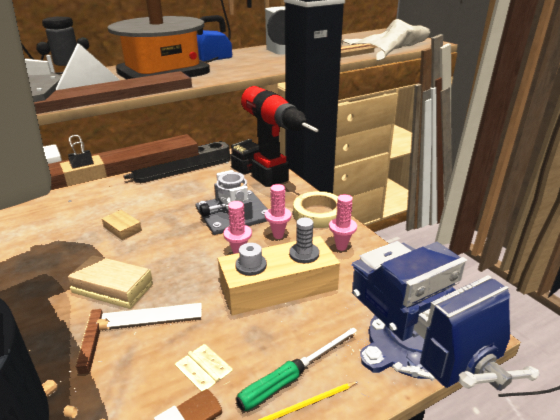

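View pics/t0.png

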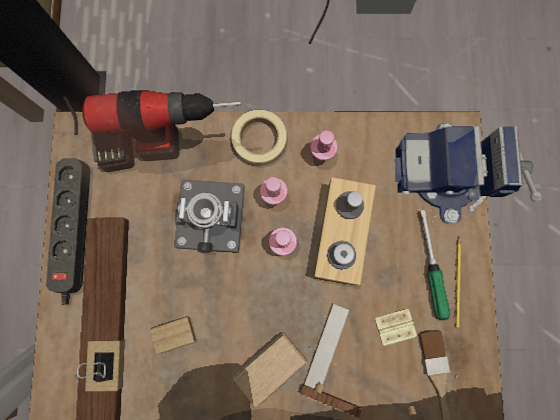

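The scene view shows the rack with the tall grey arbor in its far hole (post top about (304,224)), the spare in the near hole (250,255), and pink look-alikes around. In the top view the arbor top is near (355,198), the spare at (343,254), the stand at (207,212) with its knob at (205,247), so the knob side is about world -x. Next I'll zoom in on these.

Run:
```python
from h import *
im=cv2.imread('pics/t0.png');c=im[120:300,160:400];cv2.imwrite('pics/t0c.png',cv2.resize(c,None,fx=3.3,fy=3.3,interpolation=cv2.INTER_CUBIC))
Q=imaging.camera_params('top')
for n,uv,z in[('arbor top',(355,198),.119),('spare',(343,254),.089),('stand plate1',(181,181),.012),('p2',(243,184),.012),('p3',(241,251),.012),('p4',(176,248),.012),('pinkA',(325,138),.108),('B',(272,184),.108),('C',(283,237),.108),('rack',(331,179),.055),('r2',(375,186),.055),('r3',(357,284),.055),('r4',(316,277),.055),('vise',(398,128),.1),('vise',(396,180),.1)]:print(n,ray(Q,uv,z).round(4))
```

```text
arbor top [ 0.5817 -0.1703  0.119 ]
spare [ 0.4915 -0.152   0.089 ]
stand plate1 [0.635 0.141 0.012]
p2 [0.6291 0.0236 0.012 ]
p3 [0.5028 0.0258 0.012 ]
p4 [0.5084 0.1458 0.012 ]
pinkA [ 0.6887 -0.1235  0.108 ]
B [ 0.608  -0.0326  0.108 ]
C [ 0.5183 -0.0509  0.108 ]
rack [ 0.6287 -0.1381  0.055 ]
r2 [ 0.6157 -0.2169  0.055 ]
r3 [ 0.442  -0.1795  0.055 ]
r4 [ 0.4541 -0.1085  0.055 ]
vise [ 0.7092 -0.2517  0.1   ]
vise [ 0.6165 -0.2441  0.1   ]
```

View pics/t0c.png

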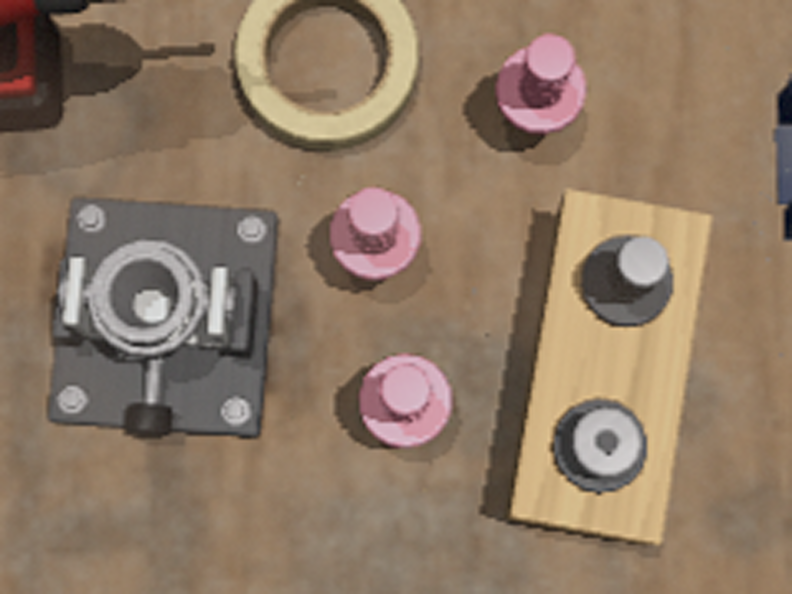

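```bash
cat >> h.py <<'E'
def move(target,q=None):
    "tool-frame shift mm to world target; yaw error"
    r,t,s=rot(); return (r.inv().apply(np.array(target)-t)*1000).round(1)
E
python3 - <<'E'
from h import *
Q=imaging.camera_params('top')
c=[np.array(p)/3.3+[160,120] for p in[(75,198),(277,212),(262,437),(50,420)]]
X=np.array([ray(Q,u,.012) for u in c]);print(X.round(4),'c',X.mean(0))
d=(X[0]+X[1]-X[2]-X[3])[:2];e=(X[0]+X[3]-X[1]-X[2])[:2]
print('yaw x',np.arctan2(d[1],d[0]),'yaw y',np.arctan2(-e[0],e[1]),np.hypot(*d)/2,np.hypot(*e)/2)
print('knob',ray(Q,np.array([150,412])/3.3+[160,120],.03))
print('arbor',ray(Q,np.array([645,262])/3.3+[160,120],.119), 'collar',ray(Q,np.array([627,280])/3.3+[160,120],.063))
print('tool yaw',np.arctan2(rot()[0].as_matrix()[1,0],rot()[0].as_matrix()[0,0]))
print(move([.56,-.17,.23]))
E
```

```text
[[0.637  0.1378 0.012 ]
 [0.6286 0.0219 0.012 ]
 [0.5001 0.0287 0.012 ]
 [0.5098 0.1475 0.012 ]] c [0.56886639 0.08395409 0.012     ]
yaw x -0.06477795363999751 yaw y -0.07651444533892304 0.12808760550280612 0.11765635802101714
knob [0.51253584 0.08891798 0.03      ]
arbor [ 0.57939445 -0.17095082  0.119     ] collar [ 0.57997337 -0.16989332  0.063     ]
tool yaw 0.3317684514811516
[ 474.  -231.4  -38.1]
```

Call:
step_arm(
  moves=[
    [[40, -20, -38], [0, 0, 0.1], 85],
    [[80, -39, -38], [0, 0, 0.2], 85],
    [[120, -58, -38], [0, 0, 0.3], 85],
    [[155, -75, -38], [0, 0, 0.4], 85],
    [[192, -93, -38], [0, 0, 0.4], 85],
    [[229, -111, -38], [0, 0, 0.4], 85],
    [[264, -128, -38], [0, 0, 0.4], 85],
    [[300, -145, -38], [0, 0, 0.4], 85],
  ],
)

```text
clock: 0.77
tcp_pos: [0.417, -0.3144, 0.23]
orientation: [-0.0, 0.999, -0.034, -0.0]
wrist_force: [1.8, 0.1, -0.4]
finger_gap: 0.085
grip_force: 0.0
```

Run:
```python
from h import *
r,t,s=rot();print(t,s['joint_pos'].round(2));print(move([.579,-.17,.23]))
```

```text
[ 0.41699084 -0.31442973  0.22998547] [-0.8   0.2  -0.01  1.36 -0.    2.41]
[ 151.7 -155.2   -0. ]
```

Call:
step_arm(
  moves=[
    [[25, -25, 0], [0, 0, -0.12], 85],
    [[50, -50, 0], [0, 0, -0.24], 85],
    [[75, -77, 0], [0, 0, -0.36], 85],
    [[100, -103, 0], [0, 0, -0.48], 85],
    [[125, -129, 0], [0, 0, -0.6], 85],
    [[152, -155, 0], [0, 0, -0.72], 85],
    [[152, -155, 0], [0, 0, -0.84], 85],
    [[152, -155, 0], [0, 0, -0.96], 85],
  ],
)

```text
clock: 1.43
tcp_pos: [0.5795, -0.1698, 0.2289]
orientation: [-0.001, 0.9, 0.436, -0.001]
wrist_force: [-0.3, -0.6, 0.4]
finger_gap: 0.0852
grip_force: 0.0
```

Call:
step_arm(
  moves=[
    [[0, 0, 0], [0, 0, -0.12], 85],
    [[0, 0, 0], [0, 0, -0.24], 85],
    [[0, 0, 0], [0, 0, -0.36], 85],
    [[0, 0, 0], [0, 0, -0.48], 85],
    [[0, 0, 0], [0, 0, -0.6], 85],
    [[0, 0, 0], [0, 0, -0.72], 85],
    [[0, 0, 0], [0, 0, -0.84], 85],
    [[0, 0, 0], [0, 0, -0.96], 85],
  ],
)

```text
clock: 2.1
tcp_pos: [0.578, -0.1719, 0.2296]
orientation: [-0.001, 0.599, 0.801, -0.0]
wrist_force: [0.0, 0.8, 0.3]
finger_gap: 0.0853
grip_force: 0.0
```

Call:
step_arm(
  moves=[
    [[0, 0, 0], [0, 0, -0.12], 85],
    [[0, 0, 0], [0, 0, -0.24], 85],
    [[0, 0, 0], [0, 0, -0.36], 85],
    [[0, 0, 0], [0, 0, -0.48], 85],
    [[0, 0, 0], [0, 0, -0.6], 85],
    [[0, 0, 0], [0, 0, -0.72], 85],
    [[0, 0, 0], [0, 0, -0.84], 85],
    [[0, 0, 0], [0, 0, -0.96], 85],
  ],
)

```text
clock: 2.77
tcp_pos: [0.578, -0.1719, 0.2296]
orientation: [-0.001, 0.161, 0.987, 0.0]
wrist_force: [-0.3, -0.5, -0.5]
finger_gap: 0.0848
grip_force: 0.0
```

Call:
step_arm(
  moves=[
    [[0, 0, 0], [0, 0, -0.12], 85],
    [[0, 0, 0], [0, 0, -0.24], 85],
    [[0, 0, 0], [0, 0, -0.26], 85],
    [[0, 0, 0], [0, 0, -0.26], 85],
  ],
)

```text
clock: 3.1
tcp_pos: [0.5782, -0.1719, 0.2298]
orientation: [-0.0, 0.036, 0.999, 0.0]
wrist_force: [1.1, -1.3, 0.1]
finger_gap: 0.085
grip_force: 0.0
```

Run:
```python
from h import *
im,P=snap('wrist','w0')
r,t,s=rot();print(t,r.as_matrix().round(3),s['joint_pos'].round(2));print(proj(P,[.5795,-.1705,.119]),proj(P,[.5795,-.1705,.063]));np.save('pw0.npy',P,allow_pickle=True);print(P)
```

```text
[ 0.5781725  -0.17194124  0.22986217] [[-0.997  0.073 -0.001]
 [ 0.073  0.997  0.   ]
 [ 0.001  0.    -1.   ]] [-0.42  0.36  0.21  1.42 -0.   -0.35]
[284.91107956 195.42411562] [284.46887647 183.27995403]
{'camera_matrix': array([[324.98696225,   0.        , 281.97525453],
       [  0.        , 324.98696225, 208.42241291],
       [  0.        ,   0.        ,   1.        ]]), 'pose': array([[ 7.18928407e-02, -9.58960145e-01, -2.74275153e-01,
         5.08379000e-01],
       [ 9.97412359e-01,  6.91012686e-02,  1.98393662e-02,
        -1.68075301e-01],
       [-7.24004562e-05, -2.74991735e-01,  9.61446587e-01,
         4.11350751e-01],
       [ 0.00000000e+00,  0.00000000e+00,  0.00000000e+00,
         1.00000000e+00]])}
```

View pics/w0.png

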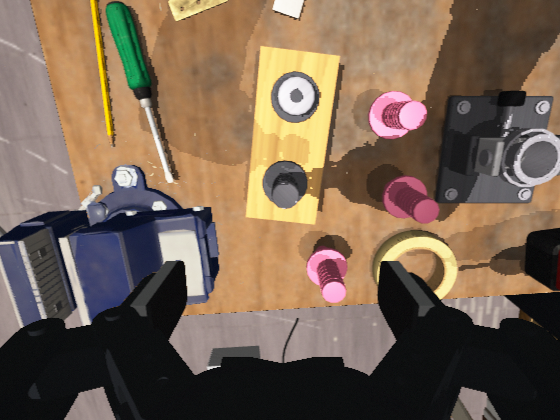

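The wrist view shows the arbor's collar at about (285,182) and its post top near (287,190), within 1–2 mm of the prediction. The spare is at (296,96), and the vise is clear of the fingers. I'll descend.

Call:
step_arm(
  moves=[
    [[-1, 1.5, 35], [0, 0, 0], 85],
    [[-1, 1.5, 70], [0, 0, 0], 70],
    [[-1, 1.5, 100], [0, 0, 0], 64],
    [[-1, 1.5, 125], [0, 0, 0], 64],
    [[-1, 1.5, 142], [0, 0, 0], 64],
    [[-1, 1.5, 152], [0, 0, 0], 64],
    [[-1, 1.5, 152], [0, 0, 0], 64],
    [[-1, 1.5, 152], [0, 0, 0], 64],
  ],
)

```text
clock: 3.82
tcp_pos: [0.5795, -0.1706, 0.0784]
orientation: [-0.0, 0.035, 0.999, 0.0]
wrist_force: [-0.2, -0.3, 1.2]
finger_gap: 0.0643
grip_force: 0.0
```

Call:
step_arm(
  grip_force=60,
  moves=[
    [[0, 0, 0], [0, 0, 0], 45],
    [[0, 0, 0], [0, 0, 0], 30],
    [[0, 0, 0], [0, 0, 0], 15],
    [[0, 0, 0], [0, 0, 0], 15],
    [[0, 0, 0], [0, 0, 0], 15],
    [[0, 0, 0], [0, 0, 0], 15],
    [[0, 0, 0], [0, 0, 0], 15],
    [[0, 0, 0], [0, 0, 0], 15],
  ],
)

```text
clock: 4.48
tcp_pos: [0.5809, -0.1692, 0.0806]
orientation: [0.002, 0.034, 0.999, 0.001]
wrist_force: [0.3, 5.2, 9.1]
finger_gap: 0.0153
grip_force: 4.3
```

Run:
```python
from h import *
im,P=snap('wrist','w1');im2,P2=snap('scene','s1')
a=cv2.resize(im[130:410,150:430],(500,500),interpolation=cv2.INTER_CUBIC)
u=proj(P2,[.58,-.17,.1]).astype(int);print(u)
v=im2[max(u[1]-75,0):u[1]+75,u[0]-45:u[0]+45];b=cv2.resize(v,(300,500),interpolation=cv2.INTER_CUBIC)
cv2.imwrite('pics/c1.png',np.hstack([a,b])[:,:,::-1]);print(rot()[2])
```

```text
[304 230]
{'clock': 4.5833, 'joint_pos': array([-0.41785459,  0.42036512, -0.07600589,  1.07130429,  0.00311713,
       -0.34915197]), 'qvel': array([-9.72740171e-04, -1.58729924e-03, -3.99782966e-04,  6.54538105e-04,
       -6.04820422e-07,  9.47149519e-04]), 'tau': array([-3.18594351e+00, -4.74592566e+01,  2.64208853e+01, -1.17414236e+00,
       -1.55944683e+00,  3.42556683e-03]), 'tcp_pos': array([ 0.58095286, -0.16925585,  0.08063406]), 'orientation': array([2.03032390e-03, 3.43420373e-02, 9.99407705e-01, 8.61448322e-04]), 'wrist_force': array([-0.41949394,  5.28929548,  9.16983245]), 'ft_torque': array([1.25251214, 0.0214279 , 0.04784061]), 'grip_force': 4.289154130965471, 'finger_gap': 0.014965501208291326}
```

View pics/c1.png

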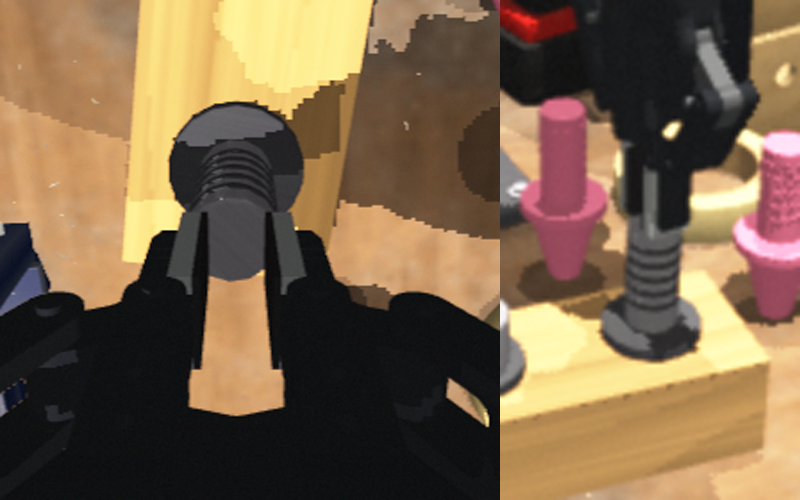

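The wrist crop shows the post between or below the fingers near crop (237,240). In the scene crop the fingertips end near the post's top. The gap reads 15 mm, less than the post's 26 mm, so I'll check heights by projection.

Run:
```python
from h import *
P=imaging.camera_params('wrist');S=imaging.camera_params('scene')
cw=lambda u:((u-[150,130])*500/280).round()
cs=lambda u:((u-[259,155])*500/150+[500,0]).round()
print(P['pose'][:3,3])
r,t,s=rot()
for n,X in[('tcp',t),('grasp',t+[0,0,.019]),('posttop',[.5795,-.1705,.119]),('post top x-',[.5665,-.1705,.119]),('post top x+',[.5925,-.1705,.119]),('post top y+',[.5795,-.1575,.119]),('postbot',[.5795,-.1705,.063]),('collar y+',[.5795,-.1455,.063]),('tipL',t+[0,.0075,0]),('tipR',t+[0,-.0075,0])]:print(n,cw(proj(P,X)),cs(proj(S,X)))
```

```text
[ 0.51028501 -0.16586082  0.26188154]
tcp [239. 192.] [652. 285.]
grasp [240. 215.] [653. 252.]
posttop [235. 239.] [652. 220.]
post top x- [232. 194.] [629. 228.]
post top x+ [239. 282.] [676. 212.]
post top y+ [283. 236.] [638. 207.]
postbot [235. 170.] [650. 317.]
collar y+ [304. 166.] [623. 291.]
tipL [262. 190.] [644. 277.]
tipR [217. 193.] [660. 293.]
```

By projection, the fingertips actually sit about 35 mm above the reported TCP, resting on the post top. I'll back off, open and go deeper.

Call:
step_arm(
  moves=[
    [[0, 0, -15], [0, 0, 0], 20],
    [[0, 0, -15], [0, 0, 0], 45],
    [[0, 0, -15], [0, 0, 0], 64],
    [[0, 0, -15], [0, 0, 0], 64],
    [[0, 0, -15], [0, 0, 0], 64],
    [[0, 0, -15], [0, 0, 0], 64],
  ],
)

```text
clock: 5.08
tcp_pos: [0.579, -0.1705, 0.0925]
orientation: [-0.001, 0.035, 0.999, 0.0]
wrist_force: [0.5, 0.8, -0.7]
finger_gap: 0.0639
grip_force: 0.0
```

Call:
step_arm(
  moves=[
    [[0, 0, 10], [0, 0, 0], 64],
    [[0, 0, 20], [0, 0, 0], 64],
    [[0, 0, 28], [0, 0, 0], 64],
    [[0, 0, 34], [0, 0, 0], 64],
    [[0, 0, 39], [0, 0, 0], 64],
    [[0, 0, 42], [0, 0, 0], 64],
    [[0, 0, 42], [0, 0, 0], 64],
  ],
)

```text
clock: 5.67
tcp_pos: [0.5789, -0.1704, 0.0501]
orientation: [-0.001, 0.035, 0.999, 0.0]
wrist_force: [-0.3, 0.4, -0.2]
finger_gap: 0.064
grip_force: 0.0
```

Run:
```python
from h import *
im,P=snap('wrist','w2');im2,P2=snap('scene','s2')
a=cv2.resize(im[130:410,150:430],(500,500),interpolation=cv2.INTER_CUBIC)
v=im2[155:305,259:349];b=cv2.resize(v,(300,500),interpolation=cv2.INTER_CUBIC)
cv2.imwrite('pics/c2.png',np.hstack([a,b])[:,:,::-1]);print(rot()[1:])
```

```text
(array([ 0.57958508, -0.17062347,  0.051252  ]), {'clock': 5.7667, 'joint_pos': array([-4.19071877e-01,  4.43193850e-01, -1.17179712e-01,  1.01022948e+00,
       -5.39654736e-05, -3.49329958e-01]), 'qvel': array([-0.00074264, -0.00815855,  0.0096816 ,  0.0024966 , -0.00087944,
       -0.00175147]), 'tau': array([-5.78678955e-03, -5.22375333e+01,  2.71069300e+01, -4.33767025e-03,
       -9.67769083e-04,  1.94240954e-05]), 'tcp_pos': array([ 0.57958508, -0.17062347,  0.051252  ]), 'orientation': array([ 7.94838146e-05,  3.48638957e-02,  9.99392065e-01, -6.12391791e-05]), 'wrist_force': array([-0.30824993, -0.08539371,  0.37198688]), 'ft_torque': array([ 0.02709112, -0.01626952,  0.01810646]), 'grip_force': 0.0, 'finger_gap': 0.06400280218154043})
```

View pics/c2.png

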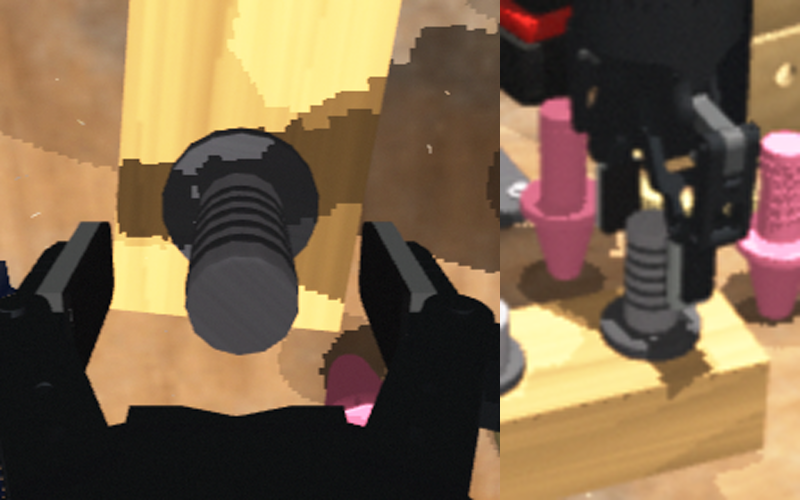

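The fingers now flank the post: the post top is at crop (242,300), and the near fingertip is at crop (690,300), well down the post. I'll close.

Call:
step_arm(
  grip_force=60,
  moves=[
    [[0, 0, 0], [0, 0, 0], 45],
    [[0, 0, 0], [0, 0, 0], 30],
    [[0, 0, 0], [0, 0, 0], 15],
    [[0, 0, 0], [0, 0, 0], 15],
    [[0, 0, 0], [0, 0, 0], 15],
    [[0, 0, 0], [0, 0, 0], 15],
    [[0, 0, 0], [0, 0, 0], 15],
    [[0, 0, 0], [0, 0, 0], 15],
  ],
)

```text
clock: 6.43
tcp_pos: [0.5799, -0.1704, 0.0517]
orientation: [0.0, 0.035, 0.999, 0.0]
wrist_force: [-0.3, 2.5, 5.9]
finger_gap: 0.0243
grip_force: 58.9
```

Call:
step_arm(
  moves=[
    [[0, 0, -10], [0, 0, 0], 15],
    [[0, 0, -25], [0, 0, 0], 15],
    [[0, 0, -45], [0, 0, 0], 15],
    [[0, 0, -70], [0, 0, 0], 15],
    [[0, 0, -95], [0, 0, 0], 15],
    [[0, 0, -112], [0, 0, 0], 15],
    [[0, 0, -120], [0, 0, 0], 15],
    [[0, 0, -120], [0, 0, 0], 15],
  ],
)

```text
clock: 7.1
tcp_pos: [0.5802, -0.1713, 0.1729]
orientation: [0.001, 0.035, 0.999, -0.001]
wrist_force: [0.3, -0.6, -4.1]
finger_gap: 0.0245
grip_force: 59.4
```

Run:
```python
from h import *
r,t,s=rot();print(t,r.as_rotvec(),s['wrist_force'],s['ft_torque'],s['finger_gap']);print(move([.569,.084,.171]))
```

```text
[ 0.58017938 -0.17134415  0.17288513] [ 1.10097136e-01  3.13737044e+00 -2.55745540e-03] [ 0.26081697 -0.60837083 -4.12370877] [-0.00838786 -0.02276887  0.02681283] 0.024486131684429906
[ 29.1 253.9   1.4]
```

Call:
step_arm(
  moves=[
    [[2, 15, 0], [0, 0, 0], 15],
    [[6, 50, 0], [0, 0, 0], 15],
    [[10, 87, 0], [0, 0, 0], 15],
    [[14, 125, 0], [0, 0, 0], 15],
    [[19, 163, 0], [0, 0, 0], 15],
    [[23, 200, 0], [0, 0, 0], 15],
    [[27, 235, 0], [0, 0, 0], 15],
    [[29, 254, 0], [0, 0, 0], 15],
  ],
)

```text
clock: 7.77
tcp_pos: [0.5657, 0.089, 0.1689]
orientation: [-0.002, 0.033, 0.999, 0.001]
wrist_force: [-0.2, -0.2, -3.6]
finger_gap: 0.0244
grip_force: 59.7
```

Call:
step_arm(
  moves=[
    [[0, 0, 0], [0, 0, 0], 15],
    [[0, 0, 0], [0, 0, 0], 15],
    [[0, 0, 0], [0, 0, 0], 15],
    [[0, 0, 0], [0, 0, 0], 15],
  ],
)

```text
clock: 8.1
tcp_pos: [0.5677, 0.0839, 0.1702]
orientation: [-0.001, 0.035, 0.999, -0.0]
wrist_force: [0.2, -0.2, -4.1]
finger_gap: 0.0242
grip_force: 59.9
```

Run:
```python
from h import *
im,P=snap('wrist','w3');im2,P2=snap('scene','s3');im3,P3=snap('top','t3')
cr=lambda im,x,y,w,h:cv2.resize(im[y:y+h,x:x+w],(w*3,h*3),interpolation=cv2.INTER_CUBIC)
a=cv2.resize(im[90:390,150:430],(467,500),interpolation=cv2.INTER_CUBIC)
b=cv2.resize(im2[110:260,180:280],(333,500),interpolation=cv2.INTER_CUBIC)
cv2.imwrite('pics/c3.png',np.hstack([a,b])[:,:,::-1]);print(rot()[1:])
for X in([.569,.084,.126],[.569,.084,.234],[.569,.084,.178],[.594,.084,.174],[.569,.109,.174]):print(X,proj(P,X),(proj(P2,X)-[180,110])*3.333+[467,0])
```

```text
(array([0.56821997, 0.08367377, 0.1708906 ]), {'clock': 8.25, 'joint_pos': array([ 6.59734338e-03,  3.18902048e-01,  1.78337516e-03,  1.25414015e+00,
       -2.26254926e-04,  7.82387222e-02]), 'qvel': array([ 0.00187193, -0.00451714,  0.00529859,  0.00210092,  0.00279048,
        0.00119663]), 'tau': array([ 2.16237567e-01, -5.02117217e+01,  3.10984933e+01,  1.39653054e-02,
        1.10666425e-02, -1.00047269e-03]), 'tcp_pos': array([0.56821997, 0.08367377, 0.1708906 ]), 'orientation': array([-2.26244120e-04,  3.58130022e-02,  9.99358476e-01, -1.22831901e-04]), 'wrist_force': array([ 0.10880735, -0.0874594 , -4.46870114]), 'ft_torque': array([-0.01211649,  0.04056409, -0.06807344]), 'grip_force': 59.90353882312775, 'finger_gap': 0.024061786608242364})
[0.569, 0.084, 0.126] [283.91680268 217.05837567] [633.6976631  161.20848602]
[0.569, 0.084, 0.234] [285.19568939 296.28191619] [620.77004078 -18.55727695]
[0.569, 0.084, 0.178] [284.35492245 244.19869976] [627.68022859  77.53271959]
[0.594, 0.084, 0.174] [287.15794864 279.94549057] [667.93413701  75.41213838]
[0.569, 0.109, 0.174] [326.97040793 238.78215171] [610.29928172  69.95635799]
```

View pics/c3.png

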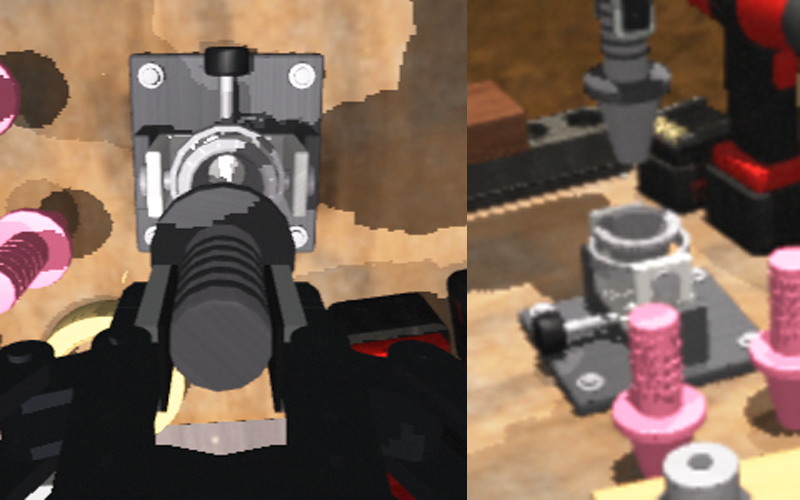

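The arbor hangs straight, with its tip at scene crop (632,160), matching the prediction. In the wrist crop the stand's plate corners are at (130,55), (322,55), (131,248) and (316,250), and the cup rim is centred near (228,178). I'll cross-check the stand's centre.

Run:
```python
from h import *
P=imaging.camera_params('wrist');Q=imaging.camera_params('top');S=imaging.camera_params('scene')
f=lambda p:np.array(p)/1.6667+[150,90]
X=np.array([ray(P,f(p),.012) for p in[(130,55),(322,55),(316,250),(131,248)]]);print(X.round(4),X.mean(0))
for z in(.077,.085,.093,.101):
    print(z,'top',ray(Q,np.array([146,297])/3.3+[160,120],z),'wrist',ray(P,f((228,182)),z),'scene',ray(S,(np.array([640-467,235])/3.333+[180,110]),z))
```

```text
[[0.5019 0.0323 0.012 ]
 [0.5103 0.1488 0.012 ]
 [0.637  0.1422 0.012 ]
 [0.6267 0.0183 0.012 ]] [0.56899972 0.08537784 0.012     ]
0.077 top [0.56878258 0.08548767 0.077     ] wrist [0.56905244 0.086595   0.077     ] scene [0.56981384 0.08440274 0.077     ]
0.085 top [0.56747552 0.08424785 0.085     ] wrist [0.56700128 0.08662411 0.085     ] scene [0.56387316 0.07030743 0.085     ]
0.093 top [0.56616847 0.08300803 0.093     ] wrist [0.56495012 0.08665323 0.093     ] scene [0.55793248 0.05621211 0.093     ]
0.101 top [0.56486142 0.08176821 0.101     ] wrist [0.56289897 0.08668234 0.101     ] scene [0.5519918  0.04211679 0.101     ]
```

Call:
step_arm(
  moves=[
    [[-0.5, 1.3, 10], [0, 0, 0], 15],
    [[-0.5, 1.3, 25], [0, 0, 0], 15],
    [[-0.5, 1.3, 40], [0, 0, 0], 15],
    [[-0.5, 1.3, 52], [0, 0, 0], 15],
    [[-0.5, 1.3, 60], [0, 0, 0], 15],
    [[-0.5, 1.3, 65], [0, 0, 0], 15],
    [[-0.5, 1.3, 68], [0, 0, 0], 15],
    [[-0.5, 1.3, 68], [0, 0, 0], 15],
  ],
)

```text
clock: 8.92
tcp_pos: [0.5687, 0.0859, 0.1027]
orientation: [-0.0, 0.035, 0.999, -0.0]
wrist_force: [-0.1, -0.2, -4.2]
finger_gap: 0.0246
grip_force: 59.9
```

Call:
step_arm(
  moves=[
    [[0, 0, 2], [0, 0, 0], 15],
    [[0, 0, 4], [0, 0, 0], 15],
    [[0, 0, 6], [0, 0, 0], 15],
    [[0, 0, 6], [0, 0, 0], 15],
  ],
)

```text
clock: 9.25
tcp_pos: [0.5689, 0.0861, 0.0971]
orientation: [0.0, 0.035, 0.999, -0.0]
wrist_force: [-0.1, 0.2, -3.6]
finger_gap: 0.0247
grip_force: 59.9
```

Call:
step_arm(
  moves=[
    [[0, 0, 2], [0, 0, 0], 15],
    [[0, 0, 4], [0, 0, 0], 15],
    [[0, 0, 5], [0, 0, 0], 15],
    [[0, 0, 6], [0, 0, 0], 15],
  ],
)

```text
clock: 9.58
tcp_pos: [0.5687, 0.086, 0.091]
orientation: [-0.0, 0.035, 0.999, -0.0]
wrist_force: [-0.3, -1.0, -3.7]
finger_gap: 0.0245
grip_force: 59.9
```

Call:
step_arm(
  moves=[
    [[0, 0, 1], [0, 0, 0], 15],
    [[0, 0, 2], [0, 0, 0], 15],
    [[0, 0, 3], [0, 0, 0], 15],
    [[0, 0, 3], [0, 0, 0], 15],
  ],
)

```text
clock: 9.92
tcp_pos: [0.5689, 0.0862, 0.088]
orientation: [0.0, 0.035, 0.999, 0.0]
wrist_force: [0.1, 0.4, -3.6]
finger_gap: 0.0241
grip_force: 59.9
```

Call:
step_arm(
  moves=[
    [[0, 0, 1], [0, 0, 0], 15],
    [[0, 0, 2], [0, 0, 0], 15],
    [[0, 0, 3], [0, 0, 0], 15],
    [[0, 0, 3], [0, 0, 0], 15],
  ],
)

```text
clock: 10.25
tcp_pos: [0.5695, 0.0862, 0.0862]
orientation: [0.001, 0.035, 0.999, 0.0]
wrist_force: [-1.6, 1.5, 4.9]
finger_gap: 0.0241
grip_force: 60.4
```

Call:
step_arm(
  moves=[
    [[0.3, 0.3, 0.5], [0, 0, 0], 15],
    [[0.3, 0.3, 1], [0, 0, 0], 15],
    [[0.3, 0.3, 1], [0, 0, 0], 15],
    [[0.3, 0.3, 1], [0, 0, 0], 15],
  ],
)

```text
clock: 10.58
tcp_pos: [0.5695, 0.0863, 0.0858]
orientation: [0.001, 0.035, 0.999, -0.0]
wrist_force: [-1.4, -0.1, 6.6]
finger_gap: 0.0243
grip_force: 60.9
```

Call:
step_arm(
  moves=[
    [[0.3, 0, 0.7], [0, 0, 0], 15],
    [[0.3, 0, 1.4], [0, 0, 0], 15],
    [[0.3, 0, 2], [0, 0, 0], 15],
    [[0.3, 0, 2], [0, 0, 0], 15],
  ],
)

```text
clock: 10.92
tcp_pos: [0.5698, 0.0863, 0.0848]
orientation: [0.002, 0.035, 0.999, -0.0]
wrist_force: [-2.5, 0.3, 12.6]
finger_gap: 0.0243
grip_force: 61.5
```

Call:
step_arm(
  moves=[
    [[0, 0, 0], [0, 0, 0], 15],
    [[0, 0, 0], [0, 0, 0], 15],
    [[0, 0, 0], [0, 0, 0], 15],
    [[0, 0, 0], [0, 0, 0], 15],
  ],
)

```text
clock: 11.25
tcp_pos: [0.5697, 0.0863, 0.0848]
orientation: [0.002, 0.035, 0.999, -0.0]
wrist_force: [-2.8, 0.4, 10.6]
finger_gap: 0.0241
grip_force: 61.5
```

Call:
step_arm(
  moves=[
    [[0, 0, 0], [0, 0, 0], 15],
    [[0, 0, 0], [0, 0, 0], 15],
    [[0, 0, 0], [0, 0, 0], 15],
    [[0, 0, -1], [0, 0, 0], 15],
    [[0, 0, -2], [0, 0, 0], 15],
    [[0, 0, -3], [0, 0, 0], 15],
    [[0, 0, -3], [0, 0, 0], 15],
  ],
)

```text
clock: 11.83
tcp_pos: [0.5692, 0.0863, 0.0863]
orientation: [0.001, 0.035, 0.999, -0.0]
wrist_force: [0.5, 0.6, 3.8]
finger_gap: 0.0242
grip_force: 60.9
```

Call:
step_arm(
  moves=[
    [[0.4, 0, 0], [0, -0.02, 0], 15],
    [[0.8, 0, 0], [0, -0.04, 0], 15],
    [[1.2, 0, 0], [0, -0.06, 0], 15],
    [[1.6, 0, 0.1], [0, -0.08, 0], 15],
    [[1.6, 0, 0.1], [0, -0.08, 0], 15],
  ],
)

```text
clock: 12.25
tcp_pos: [0.5674, 0.0865, 0.0862]
orientation: [0.042, 0.035, 0.999, -0.002]
wrist_force: [1.4, -0.6, 3.6]
finger_gap: 0.0245
grip_force: 60.8
```

Call:
step_arm(
  moves=[
    [[0.4, 0, 0], [0, -0.02, 0], 15],
    [[0.8, 0, 0], [0, -0.04, 0], 15],
    [[1.2, 0, 0], [0, -0.06, 0], 15],
    [[1.6, 0, 0.1], [0, -0.08, 0], 15],
    [[1.6, 0, 0.1], [0, -0.08, 0], 15],
  ],
)

```text
clock: 12.67
tcp_pos: [0.5659, 0.0866, 0.0859]
orientation: [0.082, 0.035, 0.996, -0.003]
wrist_force: [0.5, -0.6, 4.7]
finger_gap: 0.0242
grip_force: 60.8
```

Call:
step_arm(
  moves=[
    [[0.4, 0, 0], [0, -0.02, 0], 15],
    [[0.8, 0, 0], [0, -0.04, 0], 15],
    [[0.8, 0, 0], [0, -0.04, 0], 15],
  ],
)

```text
clock: 12.92
tcp_pos: [0.5652, 0.0866, 0.0858]
orientation: [0.102, 0.035, 0.994, -0.004]
wrist_force: [-0.3, 0.3, 4.9]
finger_gap: 0.0242
grip_force: 60.8
```

Call:
step_arm(
  moves=[
    [[0.4, 0, 0], [0, -0.015, 0], 15],
    [[0.9, 0, 0], [0, -0.03, 0], 15],
    [[0.9, 0, 0], [0, -0.03, 0], 15],
  ],
)

```text
clock: 13.17
tcp_pos: [0.5647, 0.0866, 0.0856]
orientation: [0.117, 0.035, 0.993, -0.004]
wrist_force: [1.5, 0.2, 5.0]
finger_gap: 0.0242
grip_force: 60.8
```

Run:
```python
from h import *
r,t,s=rot();print(s['wrist_force'],s['ft_torque'],t,r.as_matrix()[:,2])
```

```text
[1.51216547 0.16422846 5.01142052] [-0.01912826 -0.27815949 -0.00742069] [0.56466163 0.08665    0.08561662] [ 0.23144616 -0.01637041 -0.97270997]
```

Call:
step_arm(
  moves=[
    [[0.5, 0, 0], [0, -0.01, 0], 15],
    [[1, 0, 0], [0, -0.02, 0], 15],
    [[1, 0, 0], [0, -0.02, 0], 15],
    [[1, 0, 0], [0, -0.02, 0], 15],
  ],
)

```text
clock: 13.5
tcp_pos: [0.5645, 0.0867, 0.0858]
orientation: [0.127, 0.035, 0.991, -0.004]
wrist_force: [2.2, -0.5, 5.2]
finger_gap: 0.0242
grip_force: 60.8
```

Run:
```python
from h import *
im,P=snap('scene','s4')
r,t,s=rot();print(s['wrist_force'],s['ft_torque'],t,r.as_matrix()[:,2])
cv2.imwrite('pics/c4.png',cv2.resize(im[100:260,170:290],(450,600),interpolation=cv2.INTER_CUBIC)[:,:,::-1])
```

```text
[ 2.63752657 -0.45252778  4.78210386] [-0.09819632 -0.58536583  0.03535131] [0.56446449 0.08669154 0.08570895] [ 0.25099314 -0.01760805 -0.96782871]
```

View pics/c4.png

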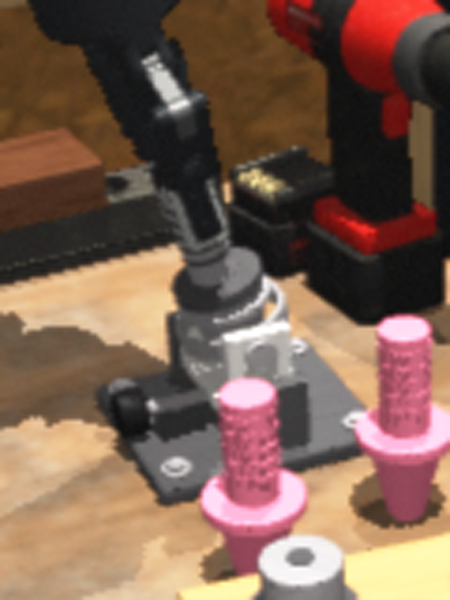

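The crop shows the arbor seated in the cup and leaning towards the knob (collar at (220,275), knob at (125,405)). The moment jumped to 0.59 N m, so it's on the stop. Now I'll rock it back the other way.

Call:
step_arm(
  moves=[
    [[-0.9, 0, 0], [0, 0.03, 0], 15],
    [[-1.6, 0, 0], [0, 0.06, 0], 15],
    [[-2.3, 0, 0.1], [0, 0.09, 0], 15],
    [[-3, 0, 0.1], [0, 0.12, 0], 15],
    [[-3.6, 0, 0.2], [0, 0.15, 0], 15],
    [[-4.2, 0, 0.3], [0, 0.18, 0], 15],
    [[-4.8, 0, 0.4], [0, 0.21, 0], 15],
    [[-5.4, 0, 0.5], [0, 0.24, 0], 15],
  ],
)

```text
clock: 14.22
tcp_pos: [0.5688, 0.0864, 0.0859]
orientation: [0.005, 0.035, 0.999, -0.0]
wrist_force: [0.4, 0.4, 5.9]
finger_gap: 0.0246
grip_force: 60.8
```

Call:
step_arm(
  moves=[
    [[0, 0, 0], [0, 0, 0], 15],
    [[0, 0, 0], [0, 0, 0], 15],
  ],
)

```text
clock: 14.38
tcp_pos: [0.5689, 0.0864, 0.0856]
orientation: [0.005, 0.035, 0.999, -0.0]
wrist_force: [1.1, 0.2, 9.1]
finger_gap: 0.0242
grip_force: 61.0
```

Call:
step_arm(
  moves=[
    [[-0.5, 0, -0.5], [0, 0.02, 0], 15],
    [[-0.9, 0, -1], [0, 0.04, 0], 15],
    [[-1.3, 0, -1], [0, 0.06, 0], 15],
    [[-1.7, 0, -1], [0, 0.08, 0], 15],
    [[-2.1, 0, -1], [0, 0.1, 0], 15],
    [[-2.1, 0, -1], [0, 0.1, 0], 15],
  ],
)

```text
clock: 14.88
tcp_pos: [0.5707, 0.0862, 0.0859]
orientation: [-0.045, 0.035, 0.998, 0.002]
wrist_force: [1.1, 0.7, 6.5]
finger_gap: 0.0243
grip_force: 60.8
```

Call:
step_arm(
  moves=[
    [[-0.5, 0, 0], [0, 0.02, 0], 15],
    [[-0.9, 0, 0], [0, 0.04, 0], 15],
    [[-1.3, 0, 0], [0, 0.06, 0], 15],
    [[-1.7, 0, 0.1], [0, 0.08, 0], 15],
    [[-2.1, 0, 0.1], [0, 0.1, 0], 15],
    [[-2.1, 0, 0.1], [0, 0.1, 0], 15],
  ],
)

```text
clock: 15.38
tcp_pos: [0.5724, 0.0861, 0.0855]
orientation: [-0.095, 0.035, 0.995, 0.003]
wrist_force: [0.7, 1.2, 5.6]
finger_gap: 0.0241
grip_force: 60.8
```

Run:
```python
from h import *
r,t,s=rot();print(s['wrist_force'],s['ft_torque'],t,r.as_matrix()[:,2])
```

```text
[0.74579694 1.1665854  5.59386987] [ 0.11507904 -0.1460231  -0.00416702] [0.57237003 0.08613125 0.08551485] [-0.1889022   0.01334556 -0.98190522]
```

Call:
step_arm(
  moves=[
    [[-0.5, 0, 0], [0, 0.02, 0], 15],
    [[-0.9, 0, 0], [0, 0.04, 0], 15],
    [[-1, 0, 0], [0, 0.045, 0], 15],
    [[-1, 0, 0], [0, 0.045, 0], 15],
  ],
)

```text
clock: 15.72
tcp_pos: [0.573, 0.0861, 0.0855]
orientation: [-0.117, 0.035, 0.992, 0.004]
wrist_force: [1.0, 0.2, 6.3]
finger_gap: 0.0241
grip_force: 60.8
```

Run:
```python
from h import *
r,t,s=rot();print(s['wrist_force'],s['ft_torque'],t,r.as_matrix()[:,2])
```

```text
[1.04578569 0.21227687 6.32533477] [ 0.04268862 -0.29100407 -0.06191843] [0.57296372 0.08608494 0.08553983] [-0.23229302  0.01619777 -0.97251097]
```

Call:
step_arm(
  moves=[
    [[-0.4, 0, 0], [0, 0.01, 0], 15],
    [[-0.8, 0, 0], [0, 0.02, 0], 15],
    [[-0.8, 0, 0], [0, 0.02, 0], 15],
    [[-0.8, 0, 0], [0, 0.02, 0], 15],
  ],
)

```text
clock: 16.05
tcp_pos: [0.5732, 0.0861, 0.0856]
orientation: [-0.128, 0.035, 0.991, 0.004]
wrist_force: [-0.3, -0.1, 6.6]
finger_gap: 0.0241
grip_force: 60.8
```

Run:
```python
from h import *
im,P=snap('scene','s5')
r,t,s=rot();print(s['wrist_force'],s['ft_torque'],t,r.as_matrix()[:,2])
a=cv2.imread('pics/s4.png')[130:240,190:280];b=im[130:240,190:280,::-1]
cv2.imwrite('pics/c5.png',np.hstack([cv2.resize(x,(400,489),interpolation=cv2.INTER_CUBIC) for x in(a,b)]))
for th in(.22,.18,0,-.18,-.22):
  ax=np.array([-np.sin(th),.07*np.sin(th),np.cos(th)])
  T=np.array([.569,.085,.063])
  print(th,[((proj(P,T+ax*l)-[190,130])*4.444).round() for l in(.017,.023,.031,.05)])
```

```text
[-0.24695112  0.7618539   4.79143792] [-0.00311028  0.00844836 -0.04165143] [0.57316531 0.08607511 0.08559014] [-0.25259731  0.01752121 -0.96741284]
0.22 [array([176., 221.]), array([172., 210.]), array([167., 195.]), array([156., 160.])]
0.18 [array([177., 220.]), array([174., 209.]), array([170., 194.]), array([160., 158.])]
0 [array([184., 218.]), array([183., 207.]), array([182., 191.]), array([179., 152.])]
-0.18 [array([190., 218.]), array([191., 205.]), array([193., 189.]), array([198., 150.])]
-0.22 [array([191., 218.]), array([193., 205.]), array([196., 189.]), array([202., 150.])]
```

View pics/c5.png

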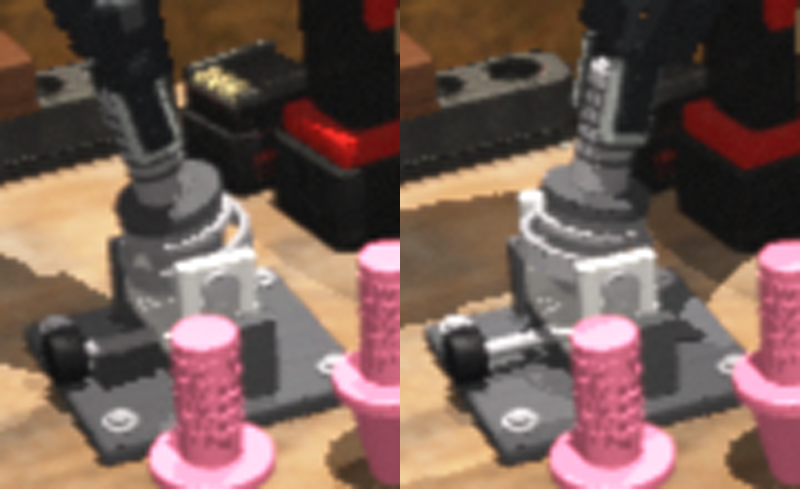

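The crops show the collar at x≈170 leaning knob side (left crop) and at x≈194 leaning the other way (right crop). The cup ring tilts with it both times, matching about ±0.22 rad. Now back upright.

Call:
step_arm(
  moves=[
    [[0.9, 0, 0], [0, -0.03, 0], 15],
    [[1.6, 0, 0], [0, -0.06, 0], 15],
    [[2.3, 0, 0.1], [0, -0.09, 0], 15],
    [[3, 0, 0.1], [0, -0.12, 0], 15],
    [[3.6, 0, 0.2], [0, -0.15, 0], 15],
    [[4.2, 0, 0.3], [0, -0.18, 0], 15],
    [[4.9, 0, 0.4], [0, -0.215, 0], 15],
    [[5.7, 0, 0.5], [0, -0.255, 0], 15],
  ],
)

```text
clock: 16.77
tcp_pos: [0.5686, 0.0864, 0.0864]
orientation: [0.001, 0.035, 0.999, -0.0]
wrist_force: [1.5, 0.2, 3.0]
finger_gap: 0.0249
grip_force: 60.9
```

Call:
step_arm(
  moves=[
    [[0, 0, 0], [0, 0, 0], 15],
    [[0, 0, 0], [0, 0, 0], 15],
    [[0, 0, 0], [0, 0, 0], 15],
  ],
)

```text
clock: 17.02
tcp_pos: [0.5684, 0.0864, 0.0865]
orientation: [-0.0, 0.035, 0.999, 0.0]
wrist_force: [1.2, 0.0, 3.3]
finger_gap: 0.0245
grip_force: 60.5
```

Run:
```python
from h import *
r,t,s=rot();print(s['wrist_force'],s['ft_torque'],t,r.as_matrix()[:,2])
```

```text
[1.15700462 0.01371987 3.31451014] [ 0.06524749 -0.49073873  0.02039601] [0.56841267 0.08641904 0.08651132] [-3.69473977e-04  6.38863412e-05 -9.99999930e-01]
```

Call:
step_arm(
  grip_force=20,
  moves=[
    [[-0.4, 0, -0.5], [0, 0, 0], 15],
    [[-0.4, 0, -1], [0, 0, 0], 15],
    [[-0.4, 0, -1.5], [0, 0, 0], 15],
    [[-0.4, 0, -1.5], [0, 0, 0], 15],
    [[-0.4, 0, -1.5], [0, 0, 0], 22],
    [[-0.4, 0, -1.5], [0, 0, 0], 24],
    [[-0.4, 0, -1.5], [0, 0, 0], 26],
  ],
)

```text
clock: 17.6
tcp_pos: [0.5676, 0.0864, 0.0872]
orientation: [-0.001, 0.035, 0.999, -0.0]
wrist_force: [-0.5, 0.6, -2.9]
finger_gap: 0.0259
grip_force: 2.4
```

Call:
step_arm(
  moves=[
    [[0, 0, 0], [0, 0, 0], 30],
    [[0, 0, 0], [0, 0, 0], 36],
    [[0, 0, 0], [0, 0, 0], 45],
    [[0, 0, 0], [0, 0, 0], 55],
    [[0, 0, 0], [0, 0, 0], 64],
    [[0, 0, 0], [0, 0, 0], 64],
    [[0, 0, 0], [0, 0, 0], 64],
  ],
)

```text
clock: 18.18
tcp_pos: [0.5685, 0.0864, 0.088]
orientation: [0.0, 0.035, 0.999, -0.0]
wrist_force: [-0.0, 0.5, 0.0]
finger_gap: 0.064
grip_force: 0.0
```

Call:
step_arm(
  moves=[
    [[0, 0, -8], [0, 0, 0], 64],
    [[0, 0, -20], [0, 0, 0], 64],
    [[0, 0, -40], [0, 0, 0], 64],
    [[0, 0, -65], [0, 0, 0], 64],
    [[0, 0, -90], [0, 0, 0], 64],
    [[0, 0, -110], [0, 0, 0], 64],
    [[0, 0, -120], [0, 0, 0], 64],
    [[0, 0, -120], [0, 0, 0], 64],
  ],
)

```text
clock: 18.85
tcp_pos: [0.5701, 0.0864, 0.2111]
orientation: [0.003, 0.035, 0.999, 0.0]
wrist_force: [-0.1, 0.5, -0.1]
finger_gap: 0.0641
grip_force: 0.0
```

Run:
```python
from h import *
im,P=snap('scene','s6');w,W=snap('wrist','w6')
T=np.array([.569,.085,.063])
a=im[90:240,180:280];s=500/150
for l in(-.021,.031,.087):print(l,((proj(P,T+[0,0,l])-[180,90])*s).round(),((proj(W,T+[0,0,l])-[150,90])*500/300+[333,0]).round())
cv2.imwrite('pics/c6.png',np.hstack([cv2.resize(a,(333,500),interpolation=cv2.INTER_CUBIC),cv2.resize(w[90:390,150:430],(467,500),interpolation=cv2.INTER_CUBIC)])[:,:,::-1])
```

```text
-0.021 [175. 352.] [553. 152.]
0.031 [170. 276.] [553. 171.]
0.087 [163. 189.] [552. 199.]
```

View pics/c6.png

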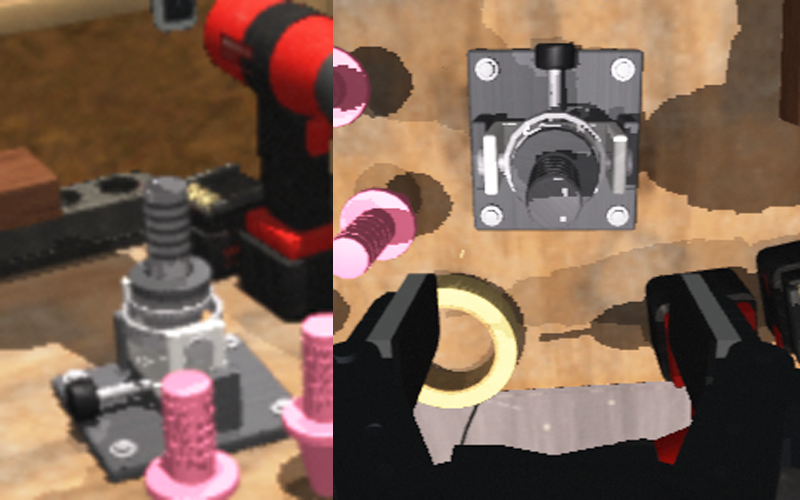

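The arbor stands upright in the cup, with its top at crop (165,187) against a predicted (163,189), and the gripper is clear. Handing in.

```bash
python3 -c "
from workcell import env
print(env.hand_in())"
```

```text
the job is handed in; nothing more can be done
None
```

The arbor was pressed home at about 15 N, rocked to about 0.22 rad on both sides (stops inferred from the images and wrist moment), and left standing upright in the cup with the gripper clear; the job is handed in, but no verdict was returned.

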